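# File a carton on end in the drawer and shut it

### The arm

A 6-joint arm with a two-finger parallel gripper is mounted at the origin on a cart in front of the work surface, level with it; the furniture and walls round the work are solid. World frame = base frame: x ahead of the robot, y to its left, z up, the work surface at z = 0. Lengths are in m, angles in rad, forces in N, time in s.
With the tool pointing down it reaches from about 0.3 to 0.825 m from the base axis. Payload 5.4 kg.
Tool frame: the origin (TCP) lies at the very end of the fingers, on their centre line; the grasp point (between the pads) lies 19 mm behind it; z points along the fingers, y is the line along which they close (so a half turn about z gives the same grasp; the last joint's range is limited). The gripper opens to 92 mm and grips with 3 to 60 N. Pads are 20 mm wide; open, the fingers measure 128 mm over their backs; the gripper's body (75 mm by 189 mm) begins 69 mm behind the grasp point.
Start: joints at [1.02, 0.158, 1.597, -0, 1.386, -0.21], TCP at [0.192, 0.542, 0.215] pointing down, gripper open.
Joint ranges: [-2.91, 2.91], [-0.94, 2.29], [0.18, 2.7], [-1.29, 4.43], [0.17, 2.64], [-3, 3]. Speed limits (rad/s): [2.57, 2.57, 3.14, 3.14, 3.14, 3.14].

### API

Orientations are given as a rotation vector (axis times angle).
In Python, from workcell import bot gives the robot as it stands. Calls block until the motion is done:
- bot.goto(position, orientation): joint-space move of the TCP to a pose.
- bot.line_to(position, rot=None, max_speed=0.15): straight line of the TCP; rot=None keeps the orientation; max_speed is the mean speed in m/s.
- bot.set_joints(angles): joint-space move.
- bot.set_gripper(opening, newtons=None): opening from 0.0 (shut) to 1.0 (fully open); newtons is the grip in N (None keeps the last); returns when the fingers have stopped.
- bot.hold(seconds).
- bot.inverse_kinematics(position, orientation): joint angles nearest the present ones, or None.
- bot.read_camera(name): name is "side" or "top"; returns a dict with "pixels" (420x560x3 uint8, blue, green, red), "fx", "fy", "cx", "cy" (pixels), "k1" (the pictures are not rectified: a ray, as slopes to the right and down, at radius r is drawn at 1 + k1 r^2 times it, then the intrinsics apply), "R" (3x3) and "t" (3): a world point X has camera coordinates R X + t. Camera axes: x right, y down, z forward; pixel columns grow to the right and rows downward; lengths in m; the calibration is good to about 2 mm. A picture is of the moment at which its call begins. There is no depth.
A pose or a line that the arm cannot do raises bot.MotionError and nothing moves.
- bot.job_done(): hands the job in; it is judged then, once.
Readings, each from a call of its own:
- bot.current_clock(): time.
- bot.current_joints(): joint angles.
- bot.current_joint_vel(): joint speeds.
- bot.current_effort(): joint torques, N m.
- bot.current_ee_pos(): TCP position.
- bot.current_tool_rot(): TCP orientation.
- bot.current_contact_force(): force on the tool from outside, world axes, zero at the start.
- bot.current_ft_torque(): the same for the moment, N m.
- bot.current_opening(): opening from 0.0 (shut) to 1.0 (fully open).
- bot.current_grip_force(): force on a finger pad.
Only numpy, scipy, OpenCV 4.12 (cv2) and the standard library are available. Lean on these libraries where they do the work, as an engineer would, in place of code of your own. Each camera call takes 0.05 s, during which the arm holds its last target. There are 200 camera calls.

### The job

Put the brown carton that lies on the bench away in the open drawer, in the empty middle bay between the other cartons, on end with its label end up so that it can be read from above. The bay is too tight beside the carton for fingers: first stand it on end on the bench, label up, and let go; then take it afresh from above by its two broad sides and lower it square into the bay, down to the drawer's floor. Then push the drawer gently fully shut, with the stored cartons still standing and everything else on the bench left where it is.

Things in the scene. Friction and masses are not known exactly. Their poses are not given: they have to be found in the camera images.
- carton: closed, rigid brown carton, 95 (own x) x 62 (y) x 45 mm (z), 0.2 kg, lying flat on the bench on its 95 x 62 face. Pale tape runs along its length; the small white printed label is on one 62 x 45 mm end, the one at its own -x, which at the start looks to the robot's right. Origin: centre of the 95 x 62 face it lies on; z points away from that face. Label end up means its own x axis points down
- carton_mid (a point): centre of the brown carton (22.5 mm from its origin along its z); axes as the carton's
- drawer_unit: low grey steel drawer unit with a blue drawer front, fixed on the bench, 172 deep x 252 wide x 127 mm high. Origin on the bench, under the middle of the drawer's mouth, in the casing's front plane; x points into the casing, y to its left, z up. It has one drawer, the full width. A red-lidded jar and a grease tube are on top, at the back
- drawer (a joint): how far the drawer stands open, in m: 0 shut, stop at 0.15, starts about 0.13 to 0.145. It slides along the unit's -x with about 2 N of friction, no spring or latch. Open by q, its inside shows from above over a length q from the front panel's inner face to the casing's front plane, the rest lies under the casing's top, whose underside is 122 mm above the bench
- empty_bay (a point): middle bay of the drawer, empty: point on the bay's floor, midway across it, 65 mm behind the inner face of the drawer front; moves with the drawer; axes as the unit's. Floor 12 mm above the bench. The bay is 76 mm wide (y) and 150 mm long (x), parted from the side bays by 3 mm sheet dividers 88 mm high above the floor.
- drawer_front (a point): point on the outer face of the drawer's front, middle of its width, 98 mm above the bench, above the bin pull (90 mm wide, sticks out 18 mm, its top 60 mm above the bench); a place to push; moves with the drawer, axes as the unit's. The front is 16 mm thick, 250 wide, its upper edge 126 mm above the bench
- stored_brown_carton: a like brown carton already standing on end, label up, loose in one of the two side bays (centres 79 mm either side of the middle bay); origin at the middle of one broad side, 47.5 mm above the drawer's floor; own x points down
- stored_white_carton: white carton 80 x 55 x 60 mm standing on end, label up, loose in the other side bay; origin at the middle of its 80 x 55 side, 40 mm above the drawer's floor; own x points down
- white_carton: white carton 80 x 55 x 60 mm lying on the bench, 60 mm high, to be left alone; origin at the centre of its underside
- flange: grey machined flange, 64 mm across, 24 mm high, on the bench, to be left alone; origin under its centre
- angle_bracket: steel angle bracket 55 x 42 x 50 mm, on the bench, to be left alone; origin under its centre
- tape_roll: black roll of tape 55 mm across, 19 mm high, on the bench, to be left alone; origin under its centre
- bottle: small white dropper bottle with a blue nozzle cap, 26 mm across, 104 mm high, standing, to be left alone; origin under its centre

How it is judged:
On the way, in this order (a step that is already met when the one before it is completed fails the run):
1. the brown carton stands on end on the bench, label end up, released (angle between carton's own x axis and vertical above 3.02 rad and height (world z) of carton_mid between 0.041 and 0.054 m and contact force between the fingers and carton below 0.2 N and linear speed of carton below 0.03 m/s), for 0.2 s.
2. the carton stands on end, label up and square, on the floor of the empty bay, released, the drawer still open (angle between carton's own x axis and vertical above 3.02 rad and y of carton_mid in the frame of empty_bay between -0.011 and 0.011 m and x of carton_mid in the frame of empty_bay between -0.045 and 0.065 m and z of carton_mid in the frame of empty_bay between 0.041 and 0.054 m and angle between the z axis of carton and the x axis of drawer_unit, either way round below 0.3 rad and contact force between the fingers and carton below 0.2 N and linear speed of carton below 0.03 m/s and value of joint drawer above 0.09 m), for 0.2 s.
At the end, for the whole second after the job is handed in: drawer shut to within 4 mm; brown carton on the middle bay's floor, within 11 mm of its midline, label end up within 0.12 rad, broad sides to front and back within 0.3 rad, released, at rest; both stored cartons on end within 0.14 rad (angle between carton's own x axis and vertical above 3.02 rad and y of carton_mid in the frame of empty_bay between -0.011 and 0.011 m and x of carton_mid in the frame of empty_bay between -0.045 and 0.065 m and z of carton_mid in the frame of empty_bay between 0.041 and 0.054 m and angle between the z axis of carton and the x axis of drawer_unit, either way round below 0.3 rad and contact force between the fingers and carton below 0.2 N and linear speed of carton below 0.03 m/s and angle between each of stored_brown_carton, stored_white_carton's own x axis and vertical above 3 rad and value of joint drawer below 0.004 m and contact force between the fingers and drawer_unit below 0.2 N); the robot touches nothing.
It fails at once if a stored carton is tipped or lifted (angle between any of stored_brown_carton, stored_white_carton's own x axis and vertical below 2.8 rad or z of stored_brown_carton in the frame of empty_bay above 0.085 m or z of stored_white_carton in the frame of empty_bay above 0.08 m).
It fails at once if another thing on the bench is moved by more than 30 mm (distance of any of white_carton, flange, angle_bracket, tape_roll, bottle from where it was at the start of the episode above 0.03 m).
It fails at once if the drawer is slammed (shutting faster than 0.5 m/s) (velocity of joint drawer below -0.5 m/s).
It also fails if it takes over 70 s, if anything falls off the work surface, if the arm or the gripper's body presses on something with over 40 N, if the wrist force passes 120 N, or if a joint passes its speed limit or range.

## Working session

There is one attempt and no reset: what is moved stays moved. The work goes in short steps, each a Python script; the robot and the scene stay as the last script left them, time stands still between calls to the robot, and variables do not carry over. Pictures are saved under pics/ and viewed, at most 10 in all, crops included, and the job is handed in when it is done.

```bash
ls; mkdir -p pics
python3 - <<'E'
from workcell import bot
import cv2
for n in ("top","side"):
    c=bot.read_camera(n); cv2.imwrite(f"pics/{n}0.png",cv2.resize(c["pixels"],(800,600),interpolation=cv2.INTER_CUBIC))
    print(n,{k:c[k] for k in c if k!="pixels"})
print(bot.current_tool_rot(),bot.current_clock())
E
```

```text
pics
top {'fx': 385.350463127511, 'fy': 385.350463127511, 'cx': 276.26534694886635, 'cy': 212.6274357417434, 'k1': -0.03302693058815935, 'R': array([[ 0.00811557, -0.99970409,  0.02293197],
       [-0.99644907, -0.01000684, -0.0836009 ],
       [ 0.08380564, -0.02217207, -0.99623542]]), 't': array([0.13502521, 0.55344007, 1.14274571])}
side {'fx': 404.4299548817084, 'fy': 404.4299548817084, 'cx': 274.7526228412588, 'cy': 211.066137709593, 'k1': -0.08947273107041095, 'R': array([[-0.91880579, -0.39465263, -0.00672521],
       [-0.16989912,  0.4108129 , -0.89574943],
       [ 0.35627267, -0.82187716, -0.44450841]]), 't': array([0.5777115 , 0.10401077, 1.00151293])}
[-5.32600265e-01 -3.09548214e+00  2.43343757e-03] 0.1
```

View pics/top0.png

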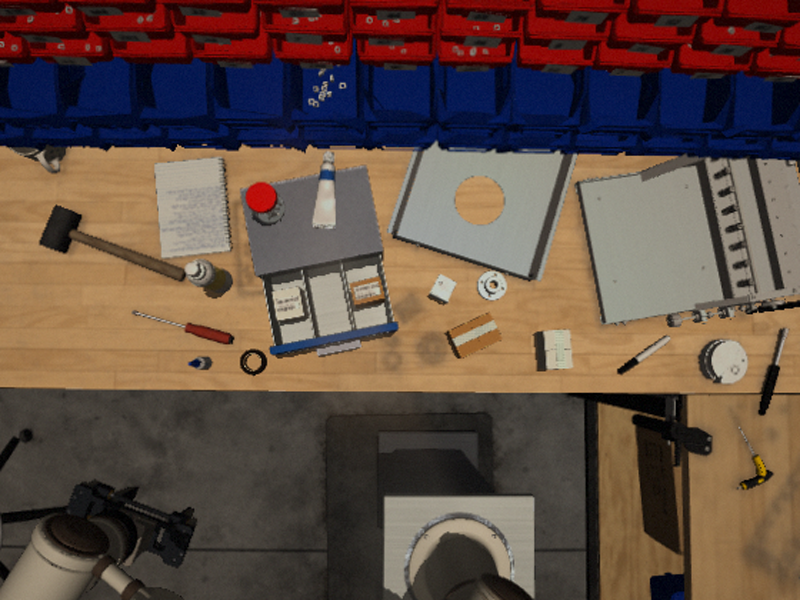

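View pics/side0.png

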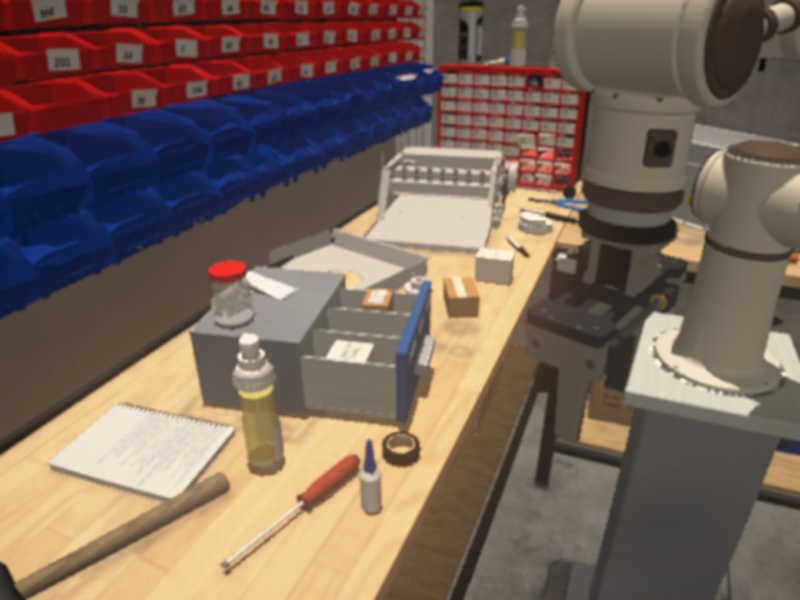

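The top view shows the carton at about (474,335), the drawer open with its front edge from (272,352) to (396,326), and the white carton at (553,350). I'll enlarge a crop for corner measurements.

```bash
cat > h.py <<'E'
from workcell import bot
import cv2, numpy as np
from scipy.spatial.transform import Rotation as Ro
def crop(n,name,x0,y0,w,h,s):
    c=bot.read_camera(n); im=c["pixels"][y0:y0+h,x0:x0+w]
    cv2.imwrite(f"pics/{name}.png",cv2.resize(im,None,fx=s,fy=s,interpolation=cv2.INTER_CUBIC))
def ray(n,uv):
    c=bot.read_camera(n); K=np.array([[c["fx"],0,c["cx"]],[0,c["fy"],c["cy"]],[0,0,1]])
    p=cv2.undistortPoints(np.array(uv,float).reshape(-1,1,2),K,np.array([c["k1"],0,0,0]))[:,0]
    d=np.c_[p,np.ones(len(p))]@c["R"]; return -c["R"].T@c["t"],d
def onz(n,uv,z):
    o,d=ray(n,uv); z=np.broadcast_to(z,len(d)); return o+d*((z-o[2])/d[:,2])[:,None]
E
python3 -c "
from h import *
crop('top','c1',160,165,240,95,3.33)"
```

```text
(no output)
```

View pics/c1.png

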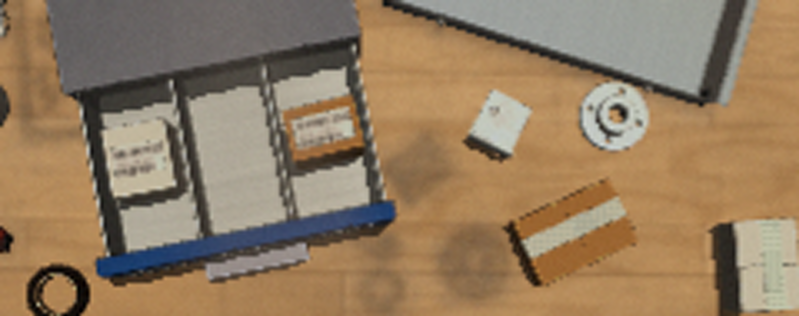

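The crop shows the carton's top corners near (515,222), (606,180), (636,241) and (543,284), the casing's front top edge from (70,95) to (358,38), and the blue front's inner top edge from (97,260) to (393,205).

Run:
```python
from h import *
f=lambda P:np.array(P)/3.33+[160,165]
C=onz('top',f([(514,222),(606,180),(636,241),(543,284)]),.045)
print(C.round(4)); print('centre',C.mean(0),[np.linalg.norm(C[i]-C[i-1]) for i in range(4)])
L=(C[0]+C[3]-C[1]-C[2])[:2]; print('long axis dir (+x own) yaw',np.arctan2(L[1],L[0]))
E_=onz('top',f([(68,95),(358,39)]),.127);F=onz('top',f([(97,260),(394,204)]),.126);print(E_,F)
d=F[1]-F[0]; print('len',np.linalg.norm(d),np.linalg.norm(E_[1]-E_[0]))
for d in (F[1]-F[0],E_[1]-E_[0]): print('unit yaw',np.arctan2(d[0],-d[1]))
# dividers top z=.1: left, right at front panel; 
D=onz('top',f([(173,80),(206,238),(265,58),(294,218)]),.1);print('div',D)
print('white,flange,bracket,roll',onz('top',f([(768,265),(614,116),(498,122),(58,292)]),[.06,.024,.05,.019]))
print('bottle',onz('top',[(200*.7,363*.7)],.05))
```

```text
[[ 0.4949  0.0275  0.045 ]
 [ 0.533  -0.0549  0.045 ]
 [ 0.4789 -0.0814  0.045 ]
 [ 0.4402  0.0017  0.045 ]]
centre [ 0.48675934 -0.02677989  0.045     ] [np.float64(0.06040330925955946), np.float64(0.09076797578060787), np.float64(0.060284230341291614), np.float64(0.0916811318213665)]
long axis dir (+x own) yaw 2.0053308430198227
[[0.59336036 0.40631938 0.127     ]
 [0.64285016 0.16744727 0.127     ]] [[0.45783261 0.37898545 0.126     ]
 [0.50595338 0.1364318  0.126     ]]
len 0.24728097254830064 0.24394492137897697
unit yaw 0.19584920721076834
unit yaw 0.20429089272312803
div [[0.61066375 0.32399523 0.1       ]
 [0.47716969 0.29339178 0.1       ]
 [0.63038625 0.24637521 0.1       ]
 [0.49464475 0.21980511 0.1       ]]
white,flange,bracket,roll [[ 0.45836764 -0.19508571  0.06      ]
 [ 0.59309002 -0.06667873  0.024     ]
 [ 0.58345698  0.04234924  0.05      ]
 [ 0.42915287  0.4348523   0.019     ]]
bottle [[0.42467514 0.53643944 0.05      ]]
```

```bash
cat >> h.py <<'E'
Z=np.array([0,0,1.])
PSI=0.2; ux=np.array([np.cos(PSI),np.sin(PSI),0]); uy=np.array([-np.sin(PSI),np.cos(PSI),0])
def rv(z,y):
    z=z/np.linalg.norm(z); return Ro.from_matrix(np.c_[np.cross(y,z),y,z]).as_rotvec()
def tcp(grasp,r): return np.array(grasp)+.019*Ro.from_rotvec(r).as_matrix()[:,2]
yaw=2.005; u=np.array([np.cos(yaw),np.sin(yaw),0]); oy=np.array([-np.sin(yaw),np.cos(yaw),0])
a=np.radians(40)
C0=np.array([.487,-.027,0]); S=np.array([.47,-.03,0])
def first(s): 
    r0=rv(np.sin(a)*u-np.cos(a)*Z,s*oy)
    M=Ro.from_rotvec(Z*(PSI+np.pi-yaw))*Ro.from_rotvec(oy*np.pi/2)
    return r0,(M*Ro.from_rotvec(r0)).as_rotvec()
E
python3 - <<'E'
from h import *
for s in (1,-1):
    r0,r1=first(s)
    for p,r in ((C0+.027*Z,r0),(C0+.17*Z,r0),(S+.2*Z,r1),(S+.05*Z,r1)):
        q=bot.inverse_kinematics(tcp(p,r),r); print(s,None if q is None else np.round(q,2))
for s in (1,-1):
    for p in (S+.059*Z,[.5456,.2706,.23],[.5456,.2706,.071]):
        q=bot.inverse_kinematics(p,rv(-Z,s*ux)); print('d',s,None if q is None else np.round(q,2))
E
```

```text
1 [-0.54  0.59  1.65  0.37  1.51  2.03]
1 [-0.54  0.37  1.63  0.37  1.74  2.12]
1 [-0.8  -0.75  2.59  0.9   0.96  0.16]
1 [-0.8  -0.17  2.63  1.45  0.7  -0.62]
-1 [-0.54  0.59  1.65  0.37  1.51 -1.12]
-1 [-0.54  0.37  1.63  0.37  1.74 -1.03]
-1 [-0.8  -0.75  2.59  0.9   0.96 -2.98]
-1 [-0.8  -0.17  2.63  1.45  0.7   2.52]
d 1 [-0.32  0.08  2.02 -0.    1.05 -0.52]
d 1 [ 0.26  0.24  1.48 -0.    1.43  0.06]
d 1 [ 0.26  0.39  1.62 -0.    1.14  0.06]
d -1 [-0.32  0.08  2.02 -0.    1.05  2.62]
d -1 None
d -1 None
```

Run:
```python
from h import *
import h
for a in (40,50):
  h.a=np.radians(a)
  for S in ([.47,-.03,0],[.47,-.07,0]):
    for yf in (2.005,2.3,2.6,2.9):
      h.PSI=yf-np.pi
      r0,r1=first(1); zz=np.array([np.cos(h.PSI),np.sin(h.PSI),0])
      o=[]
      for p,r in ((C0+.027*Z,r0),(S+.15*Z,r1),(S+.05*Z,r1)):
        q=bot.inverse_kinematics(tcp(p,r),r); o.append(None if q is None else np.round(q,2).tolist())
      q=bot.inverse_kinematics(S+.059*Z,rv(-Z,zz)); o.append(None if q is None else np.round(q[5],2))
      print(a,S[1],yf,*o[1:])
```

```text
40 -0.03 2.005 [0.16, 0.0, 2.19, -1.07, 1.0, -2.78] [0.16, 0.25, 2.18, -1.24, 0.9, -2.49] 0.82
40 -0.03 2.3 [0.07, -0.2, 2.37, -1.15, 0.73, -2.98] None 0.52
40 -0.03 2.6 [-0.11, -0.45, 2.54, -0.99, 0.39, 2.81] [-0.11, -0.06, 2.54, 4.26, 0.36, -2.38] 0.22
40 -0.03 2.9 [-0.41, -0.67, 2.66, 0.42, 0.31, 1.06] [-0.41, -0.21, 2.66, 2.52, 0.22, -1.07] -0.08
40 -0.07 2.005 [0.06, -0.04, 2.23, -1.1, 0.92, -2.83] None 0.73
40 -0.07 2.3 None None 0.44
40 -0.07 2.6 [-0.27, -0.5, 2.57, -0.79, 0.3, 2.51] [-0.27, -0.09, 2.57, 3.99, 0.28, -2.22] 0.14
40 -0.07 2.9 [-0.57, -0.68, 2.66, 0.7, 0.39, 0.69] [-0.57, -0.21, 2.66, 2.11, 0.29, -0.78] -0.16
50 -0.03 2.005 None [0.07, 0.15, 2.19, -1.0, 0.8, -2.78] 0.82
50 -0.03 2.3 [-0.01, -0.25, 2.32, -0.79, 0.73, 2.92] [-0.01, 0.02, 2.34, -1.11, 0.56, -2.97] 0.52
50 -0.03 2.6 [-0.17, -0.43, 2.45, -0.5, 0.52, 2.3] [-0.17, -0.13, 2.48, -1.08, 0.27, 2.93] 0.22
50 -0.03 2.9 [-0.38, -0.57, 2.53, 0.19, 0.5, 1.3] None -0.08
50 -0.07 2.005 None [-0.03, 0.13, 2.22, -1.03, 0.73, -2.83] 0.73
50 -0.07 2.3 [-0.13, -0.29, 2.35, -0.75, 0.66, 2.79] None 0.44
50 -0.07 2.6 [-0.3, -0.46, 2.46, -0.34, 0.48, 2.05] [-0.3, -0.15, 2.5, -0.94, 0.19, 2.69] 0.14
50 -0.07 2.9 [-0.52, -0.57, 2.53, 0.36, 0.53, 1.04] [-0.52, -0.23, 2.56, 0.93, 0.22, 0.44] -0.16
```

Run:
```python
from h import *
import h
for a in (40,45):
  h.a=np.radians(a)
  for S in ([.46,-.06,0],[.48,-.05,0]):
    for yf in (2.005,2.15):
      h.PSI=yf-np.pi
      r0,r1=first(-1); zz=np.array([np.cos(h.PSI),np.sin(h.PSI),0])
      print(a,S,yf)
      for p,r in ((C0+.027*Z,r0),(C0+.15*Z,r0),(S+.2*Z,r1),(S+.15*Z,r1),(S+.05*Z,r1)):
        q=bot.inverse_kinematics(tcp(p,r),r); print('  ',None if q is None else np.round(q,2).tolist())
```

```text
40 [0.46, -0.06, 0] 2.005
   [-0.54, 0.59, 1.65, 0.37, 1.51, -1.12]
   [-0.54, 0.39, 1.64, 0.37, 1.71, -1.04]
   [0.08, -0.17, 2.22, -1.02, 1.01, 0.19]
   [0.08, -0.06, 2.24, -1.09, 0.95, 0.33]
   None
40 [0.46, -0.06, 0] 2.15
   [-0.54, 0.59, 1.65, 0.37, 1.51, -1.12]
   [-0.54, 0.39, 1.64, 0.37, 1.71, -1.04]
   [0.04, -0.28, 2.31, -1.02, 0.88, 0.06]
   [0.04, -0.16, 2.34, -1.13, 0.81, 0.23]
   None
40 [0.48, -0.05, 0] 2.005
   [-0.54, 0.59, 1.65, 0.37, 1.51, -1.12]
   [-0.54, 0.39, 1.64, 0.37, 1.71, -1.04]
   [0.1, -0.1, 2.16, -1.02, 1.02, 0.21]
   [0.1, 0.0, 2.18, -1.09, 0.96, 0.34]
   [0.1, 0.25, 2.18, -1.27, 0.86, 0.63]
40 [0.48, -0.05, 0] 2.15
   [-0.54, 0.59, 1.65, 0.37, 1.51, -1.12]
   [-0.54, 0.39, 1.64, 0.37, 1.71, -1.04]
   [0.07, -0.2, 2.25, -1.03, 0.89, 0.09]
   [0.07, -0.09, 2.27, -1.14, 0.83, 0.25]
   None
45 [0.46, -0.06, 0] 2.005
   [-0.56, 0.65, 1.6, 0.39, 1.59, -1.13]
   [-0.56, 0.45, 1.6, 0.4, 1.77, -1.06]
   [0.04, -0.2, 2.2, -0.89, 0.99, 0.06]
   [0.04, -0.1, 2.23, -0.96, 0.92, 0.19]
   [0.04, 0.15, 2.25, -1.17, 0.79, 0.5]
45 [0.46, -0.06, 0] 2.15
   [-0.56, 0.65, 1.6, 0.39, 1.59, -1.13]
   [-0.56, 0.45, 1.6, 0.4, 1.77, -1.06]
   [-0.0, -0.3, 2.28, -0.88, 0.88, -0.09]
   [-0.0, -0.2, 2.32, -0.98, 0.79, 0.05]
   [-0.0, 0.08, 2.33, -1.27, 0.67, 0.45]
45 [0.48, -0.05, 0] 2.005
   [-0.56, 0.65, 1.6, 0.39, 1.59, -1.13]
   [-0.56, 0.45, 1.6, 0.4, 1.77, -1.06]
   [0.06, -0.13, 2.15, -0.9, 1.01, 0.09]
   [0.06, -0.04, 2.17, -0.96, 0.93, 0.2]
   [0.06, 0.2, 2.19, -1.15, 0.81, 0.49]
45 [0.48, -0.05, 0] 2.15
   [-0.56, 0.65, 1.6, 0.39, 1.59, -1.13]
   [-0.56, 0.45, 1.6, 0.4, 1.77, -1.06]
   [0.03, -0.22, 2.23, -0.89, 0.89, -0.06]
   [0.03, -0.13, 2.26, -0.98, 0.81, 0.08]
   [0.03, 0.13, 2.27, -1.25, 0.69, 0.44]
```

```bash
cat >> h.py <<'E'
a=np.radians(45); S=np.array([.48,-.05,0])
def lower(p,r,zmin,thr=2.5,step=.001):
    bot.hold(.3); f0=bot.current_contact_force()[2]; p=np.array(p,float)
    while p[2]>zmin:
        p[2]-=step; bot.line_to(p,max_speed=.03)
        f=bot.current_contact_force()[2]-f0
        if abs(f)>thr: break
    print('lowered',p,f,bot.current_clock()); return p
E
python3 - <<'E'
from h import *
import h; h.PSI=2.005-np.pi
r0,r1=first(-1); zt=Ro.from_rotvec(r0).as_matrix()[:,2]
g=tcp(C0+.028*Z,r0)
bot.goto(g-.13*zt,r0); bot.line_to(g,max_speed=.12)
bot.set_gripper(0,25); print(bot.current_opening(),bot.current_grip_force(),bot.current_ee_pos()-g)
bot.line_to(g+.15*Z,max_speed=.15)
crop('top','c2',240,120,160,120,5)
bot.goto(tcp(S+.18*Z,r1),r1); p=tcp(S+.065*Z,r1); bot.line_to(p,max_speed=.1)
crop('side','c3',240,140,200,150,4)
print(bot.current_clock(),bot.current_grip_force(),bot.current_contact_force())
E
```

```text
0.673083298046725 25.000120997428894 [ 2.47973683e-04 -9.01337694e-05  1.00204129e-04]
8.6167 24.999870657920837 [-0.38489289  0.40528352 -1.7794727 ]
```

View pics/c3.png

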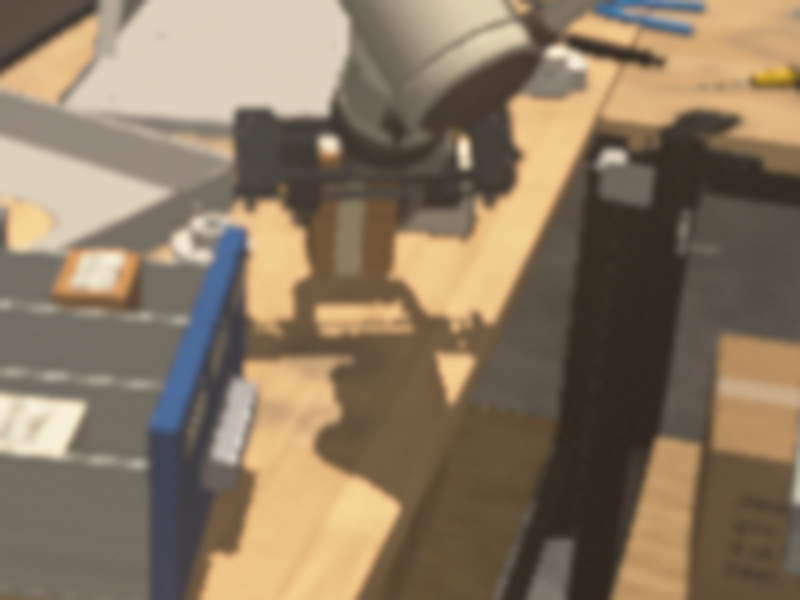

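The side crop shows the carton upright in the gripper, around (350,240), its tape vertical and its lower end just above the bench. I'll lower it to contact, release and back off.

Run:
```python
from h import *
import h; h.PSI=2.005-np.pi
r0,r1=first(-1); zt=Ro.from_rotvec(r1).as_matrix()[:,2]
p=lower(tcp(S+.065*Z,r1),r1,tcp(S+.040*Z,r1)[2]); print('grasp z',(p-.019*zt)[2],bot.current_contact_force())
bot.set_gripper(.9); bot.hold(.3); bot.line_to(p-.1*zt,max_speed=.1); bot.line_to(p-.1*zt+.1*Z)
z2=np.array([np.cos(h.PSI),np.sin(h.PSI),0]); 
for s in (1,-1): print(s,bot.inverse_kinematics(S+[0,0,.2],rv(-Z,s*z2)))
crop('side','c4',240,140,200,150,4);crop('top','c5',240,140,160,120,5)
print(bot.current_clock())
```

```text
lowered [ 0.48565196 -0.06218833  0.03356497] 3.1053361383038522 13.4167
grasp z 0.046999999999999986 [-0.7584322  -0.20936303  0.99898286]
1 [-3.54869398e-01 -7.38522169e-02  1.86609953e+00 -8.88178420e-16
  1.34934534e+00  7.81723256e-01]
-1 [-3.54869398e-01 -7.38522169e-02  1.86609953e+00 -4.44089210e-16
  1.34934534e+00 -2.35986940e+00]
16.275
```

View pics/c5.png

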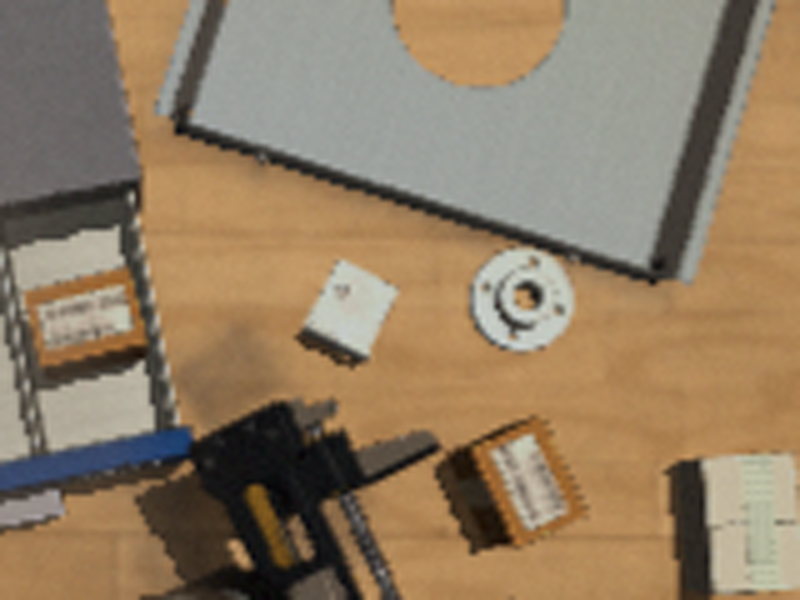

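View pics/c4.png

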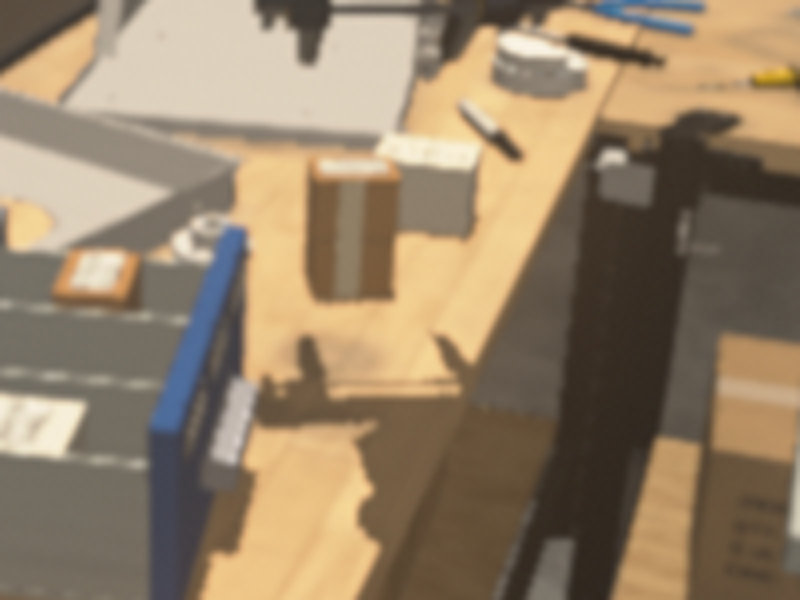

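The carton stands released with its label up (side crop at about (350,230)). In the top crop its top corners are near (478,452), (540,418), (585,508) and (518,546). Next I regrasp it from above.

Run:
```python
from h import *
f=np.array([(478,452),(540,418),(585,508),(518,546)])/5+[240,140]
C=onz('top',f,.095); m=C.mean(0); n=S-.0055*u
print(m,[np.linalg.norm(C[i]-C[i-1]).round(3) for i in range(4)],n,'diff along oy',(m-n)@oy,'u',(m-n)@u)
yl=C[2]+C[3]-C[0]-C[1]; print('y dir',np.arctan2(yl[1],yl[0]), np.arctan2(oy[1],oy[0]))
c=n+((m-n)@u)*.5*u; r=rv(-Z,-u)
bot.goto([c[0],c[1],.2],r); bot.line_to([c[0],c[1],.059],max_speed=.1)
bot.set_gripper(0,25); print(bot.current_opening()*.092,bot.current_grip_force())
b=np.array([.5457,.2701,0])
bot.line_to([c[0],c[1],.23],max_speed=.15); rb=rv(-Z,ux)
bot.goto(b+.23*Z,rb); bot.line_to(b+.175*Z,max_speed=.1); bot.hold(.2)
crop('top','c6',170,140,160,120,5); crop('side','c7',180,150,200,150,4); print(bot.current_clock(),bot.current_contact_force())
```

```text
[ 0.48108447 -0.05649407  0.095     ] [np.float64(0.057), np.float64(0.041), np.float64(0.057), np.float64(0.044)] [ 0.48231378 -0.05498963  0.        ] diff along oy 0.0017481425554889568 u -0.0008476778945944114
y dir -2.709607760579436 -2.70738898038469
0.045022027021596356 24.99660015106201
22.9167 [-0.2323192   0.51761507 -1.51924496]
```

View pics/c7.png

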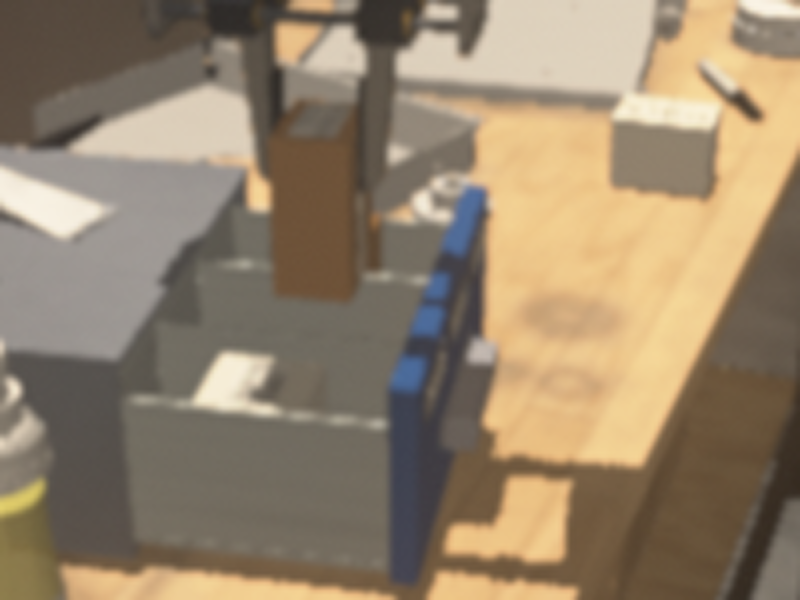

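The side crop shows the carton's lower end at about (315,296), between the right divider (row ~272) and the left divider. The front and rear fingers are clear, so I lower it.

Run:
```python
from h import *
b=np.array([.5457,.2701,0]); rb=rv(-Z,ux)
p=lower(b+.175*Z,rb,.083,4,.006)
if p[2]<.084:
    p=lower(p,rb,.064,2.5)
print(bot.current_contact_force())
crop('side','c8',180,150,200,150,4)
```

```text
lowered [0.5457 0.2701 0.079 ] -0.8423568143440736 28.8167
lowered [0.5457 0.2701 0.07  ] 6.342946833319939 31.3667
[-1.5113211  -0.05106384  5.0745998 ]
```

Run:
```python
from h import *
p=np.array([.5457,.2701,.07])
bot.line_to(p+.001*Z); bot.set_gripper(.66); bot.hold(.4); print(bot.current_contact_force())
bot.line_to(p+.15*Z,max_speed=.12)
q=.49*ux+.1563*uy-.12*ux  # clear in front of drawer
for s in (1,-1):
  for d in (-.1,.13): print(s,d,bot.inverse_kinematics((.5235-.016+d-.012)*ux+.1563*uy+.085*Z,rv(-Z,s*uy)))
bot.line_to(p+[-.18,-.03,.18])
crop('top','c9',170,140,160,120,5); print(bot.current_clock())
```

```text
[-0.29667145  0.26687263 -0.54548924]
1 -0.1 [ 2.90540336e-01 -9.02585338e-02  2.12522138e+00 -4.44089210e-16
  1.10662981e+00 -1.48025599e+00]
1 0.13 [ 2.57808230e-01  4.54801559e-01  1.49720099e+00 -4.44089210e-16
  1.18959011e+00 -1.51298810e+00]
-1 -0.1 [ 0.29054034 -0.09025853  2.12522138  0.          1.10662981  1.66133666]
-1 0.13 [0.25780823 0.45480156 1.49720099 0.         1.18959011 1.62860456]
35.3167
```

View pics/c9.png

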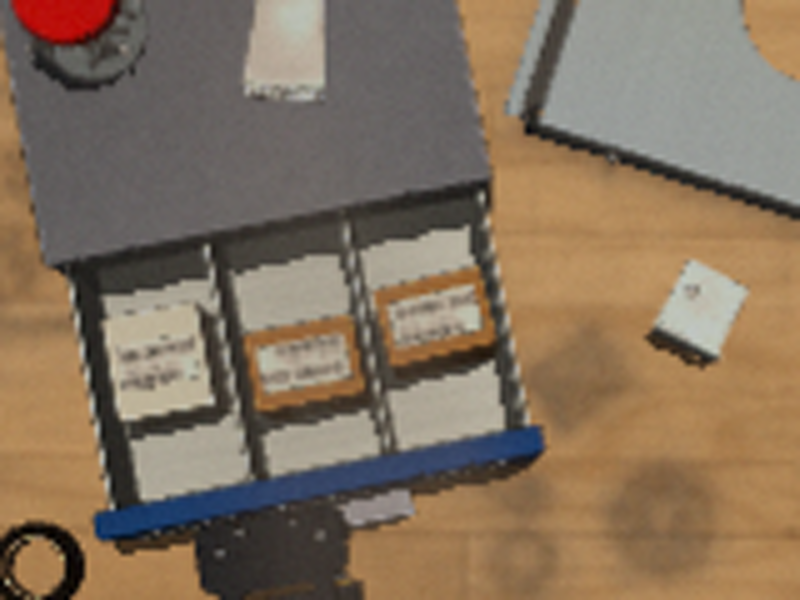

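The top crop shows the brown carton seated square in the middle bay at about (305,365), with both stored cartons upright. Now I push the drawer shut.

Run:
```python
from h import *
r=rv(-Z,uy); P=lambda x,z=.085: x*ux+.1563*uy+z*Z
bot.goto(P(.42,.2),r); bot.set_gripper(0,10); bot.line_to(P(.46)); bot.hold(.2); f0=bot.current_contact_force()@ux
bot.line_to(P(.49),max_speed=.05); bot.line_to(P(.62),max_speed=.06)
x=.62; print(bot.current_contact_force()@ux-f0)
while x<.66:
    x+=.0015; bot.line_to(P(x),max_speed=.03); f=bot.current_contact_force()@ux-f0
    print(round(x,4),round(f,1),end=' ')
    if abs(f)>9: break
bot.hold(.3); print('held',bot.current_contact_force()@ux-f0, bot.current_ee_pos())
bot.line_to(P(x-.1),max_speed=.08); bot.line_to(P(x-.16,.25)); bot.hold(.3)
crop('top','c10',170,120,160,120,5); print(bot.current_clock())
```

```text
-0.5954814797074184
0.6215 -2.4 0.623 -0.5 0.6245 0.0 0.626 -0.9 0.6275 -0.9 0.629 -1.0 0.6305 -0.0 0.632 -1.2 0.6335 -0.4 0.635 -0.4 0.6365 -1.1 0.638 -1.3 0.6395 -1.2 0.641 -0.7 0.6425 -3.4 0.644 -9.5 held -9.023167685970547 [0.59834079 0.28076577 0.08494288]
49.2833
```

View pics/c10.png

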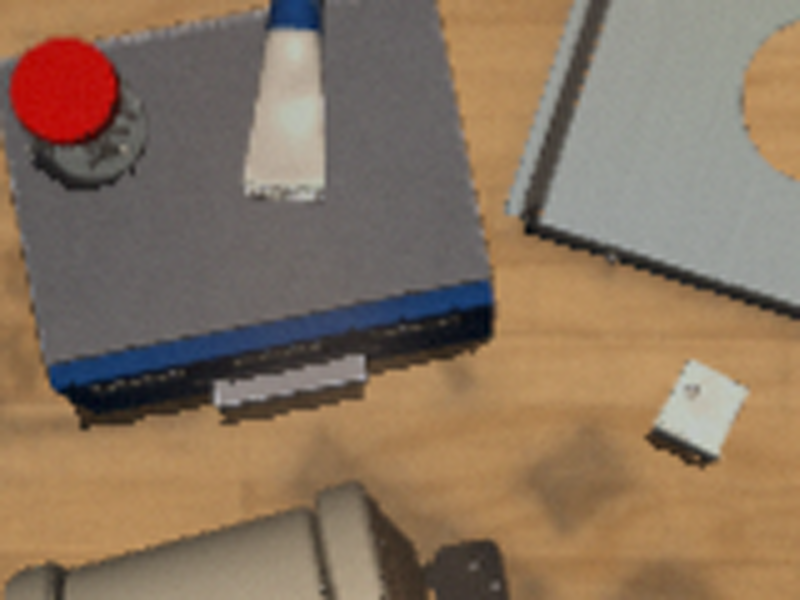

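The top crop shows the blue front flush against the casing along (50,362)–(490,285), with no gap. The arm is clear, and the drawer met its hard stop during the push.

```bash
python3 -c "
from workcell import bot
print(bot.job_done())"
```

```text
the job is handed in; nothing more can be done
None
```

The brown carton stands label up in the middle bay, the drawer is pushed fully shut, and the job is handed in (no verdict was returned); the last pictures showed the stored cartons upright just before the push.

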